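# Set the stock tags at the espresso counter

### The arm

A 6-joint arm with a two-finger parallel gripper is mounted at the origin on the work surface. World frame = base frame: x ahead of the robot, y to its left, z up, the work surface at z = 0. Lengths are in m, angles in rad, forces in N, time in s.
With the tool pointing down it reaches from about 0.25 to 0.8 m from the base axis. Payload 8.5 kg.
Tool frame: the origin (TCP) lies at the very end of the fingers, on their centre line; the grasp point (between the pads) lies 19 mm behind it; z points along the fingers, y is the direction in which the jaws open and shut (so a half turn about z gives the same grasp; the last joint's range is limited). The gripper opens to 85 mm and grips with 20 to 120 N. Pads are 22 mm wide; open, the fingers measure 114 mm over their backs; the gripper's body (76 mm by 85 mm) begins 54 mm behind the grasp point. The pads swing forward as they close: fully open they stand 13 mm farther back than shut.
Start: joints at [-1.331, 0.238, -0.013, 1.319, 0, 1.571], TCP at [0.125, -0.51, 0.231] pointing down, gripper open.
Joint ranges: [-2.66, 2.66], [-1.03, 1.9], [-1.14, 1.46], [-1.82, 2.27], [-1.45, 1.34], [-3.14, 3.14]. Speed limits (rad/s): [2.22, 2.22, 2.79, 3.14, 3.14, 3.14].

### API

Orientations are given as a rotation vector (axis times angle).
In Python, from cell import * gives the robot as it stands.
- The arm moves only by the tool send_rows, never from a script. Its argument "commands" is a list of rows, each a list of 3 entries, a list of its own where there are three numbers: the shift along the tool's x, y, z in m, then the turn, a rotation vector about the tool's x, y, z in degrees, then the closure, from -1 (fully open) to 1 (shut). A call has exactly 8 rows; each row is the pose to reach, as a shift and turn from the pose commanded when the call began, along the tool's axes at that moment; what a row does not reach only later rows make up. A row lasts 1/8 s, in which the tool goes at most 62.5 mm and 10.7 degrees, less where a joint would pass 70% of its speed; a pose out of reach is approached as far as the arm can. A call with a gripper value outside its range is refused whole. The fingers move at their own pace and stop on an object; the grip force is fixed at half the most. Time passes only in rows, so rows that repeat a pose let the fingers close, or fill a call up. It gives the time, the measured TCP pose, the force and the opening at its end, in the units of the state.
- read_state(): the state, without advancing time (a new reading comes with each control period).
- read_camera(name): name is "scene" or "top" or "wrist"; returns the picture (480x640x3 uint8, blue, green, red); there is no depth.
- camera_params(name): a dict with "mtx" (3x3 intrinsics, pixels), "pose" (4x4, takes a point from camera to world coordinates). Camera axes: x right, y up, looking along -z (the intrinsics and any distortion apply to the point x, -y, -z); pixel columns grow to the right and rows downward; lengths in m; the calibration is good to about 2 mm. A picture is of the moment at which its call begins: read the wrist's pose just before it. camera_params takes no time and is no camera call; for the wrist camera it gives the pose at the moment of the call.
- hand_in(): hands the job in, once; it reports no verdict.
The state is a dict: "time": time; "q": joint angles; "joint_velocities": joint speeds; "effort": joint torques, N m; "tcp_pos": TCP position; "tcp_rot": TCP orientation; "force": force on the tool from outside, world axes, zero at the start; "moment": the same for the moment, N m; "width": opening from 0.0 (shut) to 1.0 (fully open).
Only numpy, scipy, OpenCV 4.12 (cv2) and the standard library are available. Lean on these libraries where they do the work, as an engineer would, in place of code of your own. Each camera call takes 0.05 s, during which the arm holds its last target.

### The job

Behind each hinged stock tag stands its bin of milk portion pots. With a fingertip, push over the tags that are wrong, so that every tag of a full bin leans towards its bin (disc face up) and every tag of a bin that is not full leans towards the robot (bar face up). Do not turn over tags that are already right, and leave the bins and everything else on the counter where they stand.

Things in the scene. Friction and masses are not known exactly. Their poses are not given: they have to be found in the camera images.
- tag_1 (a joint): Angle of this aluminium stock tag, 40 mm wide, 50 mm from hinge to free edge, 4 mm thick. 0 = leans to the robot on its stop (black bar face up: reorder); 1.22 = leans to its bin on its stop (black disc face up: full); 0.61 = upright. Nearly free hinge along the row: 0.2 N at the edge turns it; 0.15 rad past upright it falls to the stop. The four tags are alike, 95 mm apart in one row, in any order.
- tag_1_hinge (a point): Middle of this tag's hinge axis, 30 mm above the counter, fixed on a wooden strip (60 x 385 mm, 12 thick). x points level to its own bin, whose centre is 137 to 147 mm along x; y along the hinge, z up. Holder cheeks (48 mm apart inside, 56 outside, 28 long) rise 8 mm above the axis; stop bars 8 mm before and behind it rise 6 mm above it.
- tag_1_edge (a point): Middle of the free edge of tag 1, moves with it. With the tag on either stop it is 29 mm out from the hinge axis and 41 mm above it (the tag leans 35 degrees from upright).
- tag_2 (a joint): Angle of this aluminium stock tag, 40 mm wide, 50 mm from hinge to free edge, 4 mm thick. 0 = leans to the robot on its stop (black bar face up: reorder); 1.22 = leans to its bin on its stop (black disc face up: full); 0.61 = upright. Nearly free hinge along the row: 0.2 N at the edge turns it; 0.15 rad past upright it falls to the stop. The four tags are alike, 95 mm apart in one row, in any order.
- tag_2_hinge (a point): Middle of this tag's hinge axis, 30 mm above the counter, fixed on a wooden strip (60 x 385 mm, 12 thick). x points level to its own bin, whose centre is 137 to 147 mm along x; y along the hinge, z up. Holder cheeks (48 mm apart inside, 56 outside, 28 long) rise 8 mm above the axis; stop bars 8 mm before and behind it rise 6 mm above it.
- tag_2_edge (a point): Middle of the free edge of tag 2, moves with it. With the tag on either stop it is 29 mm out from the hinge axis and 41 mm above it (the tag leans 35 degrees from upright).
- tag_3 (a joint): Angle of this aluminium stock tag, 40 mm wide, 50 mm from hinge to free edge, 4 mm thick. 0 = leans to the robot on its stop (black bar face up: reorder); 1.22 = leans to its bin on its stop (black disc face up: full); 0.61 = upright. Nearly free hinge along the row: 0.2 N at the edge turns it; 0.15 rad past upright it falls to the stop. The four tags are alike, 95 mm apart in one row, in any order.
- tag_3_hinge (a point): Middle of this tag's hinge axis, 30 mm above the counter, fixed on a wooden strip (60 x 385 mm, 12 thick). x points level to its own bin, whose centre is 137 to 147 mm along x; y along the hinge, z up. Holder cheeks (48 mm apart inside, 56 outside, 28 long) rise 8 mm above the axis; stop bars 8 mm before and behind it rise 6 mm above it.
- tag_3_edge (a point): Middle of the free edge of tag 3, moves with it. With the tag on either stop it is 29 mm out from the hinge axis and 41 mm above it (the tag leans 35 degrees from upright).
- tag_4 (a joint): Angle of this aluminium stock tag, 40 mm wide, 50 mm from hinge to free edge, 4 mm thick. 0 = leans to the robot on its stop (black bar face up: reorder); 1.22 = leans to its bin on its stop (black disc face up: full); 0.61 = upright. Nearly free hinge along the row: 0.2 N at the edge turns it; 0.15 rad past upright it falls to the stop. The four tags are alike, 95 mm apart in one row, in any order.
- tag_4_hinge (a point): Middle of this tag's hinge axis, 30 mm above the counter, fixed on a wooden strip (60 x 385 mm, 12 thick). x points level to its own bin, whose centre is 137 to 147 mm along x; y along the hinge, z up. Holder cheeks (48 mm apart inside, 56 outside, 28 long) rise 8 mm above the axis; stop bars 8 mm before and behind it rise 6 mm above it.
- tag_4_edge (a point): Middle of the free edge of tag 4, moves with it. With the tag on either stop it is 29 mm out from the hinge axis and 41 mm above it (the tag leans 35 degrees from upright).
- bin_1: Loose open steel bin, 84 x 84 mm, 50 mm high; origin at the centre of its underside. FULL: heaped with white portion pots to about 80 mm high. Its front wall is about 98 mm from the hinge of its tag, so some 67 mm are clear between it and a tag leaning towards it.
- bin_2: Loose open steel bin, 84 x 84 mm, 50 mm high; origin at the centre of its underside. FULL: heaped with white portion pots to about 80 mm high. Its front wall is about 98 mm from the hinge of its tag, so some 67 mm are clear between it and a tag leaning towards it.
- bin_3: Loose open steel bin, 84 x 84 mm, 50 mm high; origin at the centre of its underside. FULL: heaped with white portion pots to about 80 mm high. Its front wall is about 98 mm from the hinge of its tag, so some 67 mm are clear between it and a tag leaning towards it.
- bin_4: Loose open steel bin, 84 x 84 mm, 50 mm high; origin at the centre of its underside. NOT full: one white portion pot left on its floor. Its front wall is about 98 mm from the hinge of its tag, so some 67 mm are clear between it and a tag leaning towards it.
- shot_glass: Loose shot glass, 44 mm across, 55 mm high, on the robot's side of the tags, about 105 mm from the hinge line and midway between the two middle tags. Origin: centre of its underside. Leave alone.
- cup_left: Loose white mug, 72 mm across without its handle, 60 mm high, past the left (+y) end of the tag row. Origin: centre of its underside. Leave alone.
- tamper: Loose steel coffee tamper, 58 mm across, 78 mm high, past the right (-y) end of the tag row. Origin: centre of its underside. Leave alone.
- milk_jug: Loose steel milk jug, 76 mm across, 88 mm high, far left. Origin: centre of its underside. Leave alone.
- portafilter: Loose filter holder, head 66 mm across and 30 mm high, black handle about 195 mm long to its -x, far right. Origin: centre of its underside. Leave alone.
- spoon: Loose spoon, 130 mm long, far right. Origin: about its middle. Leave alone.
- saucer: Loose white saucer, 120 mm across, 16 mm high, far left. Origin: centre of its underside. Leave alone.
Mind the look-alikes: they are no part of the job. Leave any green look-alike of the bin_4 alone. Leave any blue look-alike of the bin_3 alone.

How it is judged:
At the end, for the whole second after the job is handed in: The three tags of the full bins rest leaning to their bins (joints above 1.10 rad), the other one leans to the robot (below 0.12 rad), all at rest, and every bin still stands in its place (within 40 mm) (((y of bin_1 in the frame of tag_1_hinge between -0.04 and 0.04 m and x of bin_1 in the frame of tag_1_hinge between 0.1 and 0.18 m and value of joint tag_1 above 1.1 rad) or (y of bin_2 in the frame of tag_1_hinge between -0.04 and 0.04 m and x of bin_2 in the frame of tag_1_hinge between 0.1 and 0.18 m and value of joint tag_1 above 1.1 rad) or (y of bin_3 in the frame of tag_1_hinge between -0.04 and 0.04 m and x of bin_3 in the frame of tag_1_hinge between 0.1 and 0.18 m and value of joint tag_1 above 1.1 rad) or (y of bin_4 in the frame of tag_1_hinge between -0.04 and 0.04 m and x of bin_4 in the frame of tag_1_hinge between 0.1 and 0.18 m and value of joint tag_1 below 0.12 rad)) and velocity of joint tag_1 between -0.2 and 0.2 rad/s and ((y of bin_1 in the frame of tag_2_hinge between -0.04 and 0.04 m and x of bin_1 in the frame of tag_2_hinge between 0.1 and 0.18 m and value of joint tag_2 above 1.1 rad) or (y of bin_2 in the frame of tag_2_hinge between -0.04 and 0.04 m and x of bin_2 in the frame of tag_2_hinge between 0.1 and 0.18 m and value of joint tag_2 above 1.1 rad) or (y of bin_3 in the frame of tag_2_hinge between -0.04 and 0.04 m and x of bin_3 in the frame of tag_2_hinge between 0.1 and 0.18 m and value of joint tag_2 above 1.1 rad) or (y of bin_4 in the frame of tag_2_hinge between -0.04 and 0.04 m and x of bin_4 in the frame of tag_2_hinge between 0.1 and 0.18 m and value of joint tag_2 below 0.12 rad)) and velocity of joint tag_2 between -0.2 and 0.2 rad/s and ((y of bin_1 in the frame of tag_3_hinge between -0.04 and 0.04 m and x of bin_1 in the frame of tag_3_hinge between 0.1 and 0.18 m and value of joint tag_3 above 1.1 rad) or (y of bin_2 in the frame of tag_3_hinge between -0.04 and 0.04 m and x of bin_2 in the frame of tag_3_hinge between 0.1 and 0.18 m and value of joint tag_3 above 1.1 rad) or (y of bin_3 in the frame of tag_3_hinge between -0.04 and 0.04 m and x of bin_3 in the frame of tag_3_hinge between 0.1 and 0.18 m and value of joint tag_3 above 1.1 rad) or (y of bin_4 in the frame of tag_3_hinge between -0.04 and 0.04 m and x of bin_4 in the frame of tag_3_hinge between 0.1 and 0.18 m and value of joint tag_3 below 0.12 rad)) and velocity of joint tag_3 between -0.2 and 0.2 rad/s and ((y of bin_1 in the frame of tag_4_hinge between -0.04 and 0.04 m and x of bin_1 in the frame of tag_4_hinge between 0.1 and 0.18 m and value of joint tag_4 above 1.1 rad) or (y of bin_2 in the frame of tag_4_hinge between -0.04 and 0.04 m and x of bin_2 in the frame of tag_4_hinge between 0.1 and 0.18 m and value of joint tag_4 above 1.1 rad) or (y of bin_3 in the frame of tag_4_hinge between -0.04 and 0.04 m and x of bin_3 in the frame of tag_4_hinge between 0.1 and 0.18 m and value of joint tag_4 above 1.1 rad) or (y of bin_4 in the frame of tag_4_hinge between -0.04 and 0.04 m and x of bin_4 in the frame of tag_4_hinge between 0.1 and 0.18 m and value of joint tag_4 below 0.12 rad)) and velocity of joint tag_4 between -0.2 and 0.2 rad/s); the robot touches nothing.
It fails at once if a tag that was already right is turned over ((distance of tag_1_edge from where it was at the start of the episode above 0.04 m and value of joint tag_1 below 0.2 rad and y of bin_1 in the frame of tag_1_hinge between -0.04 and 0.04 m and x of bin_1 in the frame of tag_1_hinge between 0.1 and 0.18 m) or (distance of tag_1_edge from where it was at the start of the episode above 0.04 m and value of joint tag_1 below 0.2 rad and y of bin_2 in the frame of tag_1_hinge between -0.04 and 0.04 m and x of bin_2 in the frame of tag_1_hinge between 0.1 and 0.18 m) or (distance of tag_1_edge from where it was at the start of the episode above 0.04 m and value of joint tag_1 below 0.2 rad and y of bin_3 in the frame of tag_1_hinge between -0.04 and 0.04 m and x of bin_3 in the frame of tag_1_hinge between 0.1 and 0.18 m) or (distance of tag_1_edge from where it was at the start of the episode above 0.04 m and value of joint tag_1 above 1.02 rad and y of bin_4 in the frame of tag_1_hinge between -0.04 and 0.04 m and x of bin_4 in the frame of tag_1_hinge between 0.1 and 0.18 m) or (distance of tag_2_edge from where it was at the start of the episode above 0.04 m and value of joint tag_2 below 0.2 rad and y of bin_1 in the frame of tag_2_hinge between -0.04 and 0.04 m and x of bin_1 in the frame of tag_2_hinge between 0.1 and 0.18 m) or (distance of tag_2_edge from where it was at the start of the episode above 0.04 m and value of joint tag_2 below 0.2 rad and y of bin_2 in the frame of tag_2_hinge between -0.04 and 0.04 m and x of bin_2 in the frame of tag_2_hinge between 0.1 and 0.18 m) or (distance of tag_2_edge from where it was at the start of the episode above 0.04 m and value of joint tag_2 below 0.2 rad and y of bin_3 in the frame of tag_2_hinge between -0.04 and 0.04 m and x of bin_3 in the frame of tag_2_hinge between 0.1 and 0.18 m) or (distance of tag_2_edge from where it was at the start of the episode above 0.04 m and value of joint tag_2 above 1.02 rad and y of bin_4 in the frame of tag_2_hinge between -0.04 and 0.04 m and x of bin_4 in the frame of tag_2_hinge between 0.1 and 0.18 m) or (distance of tag_3_edge from where it was at the start of the episode above 0.04 m and value of joint tag_3 below 0.2 rad and y of bin_1 in the frame of tag_3_hinge between -0.04 and 0.04 m and x of bin_1 in the frame of tag_3_hinge between 0.1 and 0.18 m) or (distance of tag_3_edge from where it was at the start of the episode above 0.04 m and value of joint tag_3 below 0.2 rad and y of bin_2 in the frame of tag_3_hinge between -0.04 and 0.04 m and x of bin_2 in the frame of tag_3_hinge between 0.1 and 0.18 m) or (distance of tag_3_edge from where it was at the start of the episode above 0.04 m and value of joint tag_3 below 0.2 rad and y of bin_3 in the frame of tag_3_hinge between -0.04 and 0.04 m and x of bin_3 in the frame of tag_3_hinge between 0.1 and 0.18 m) or (distance of tag_3_edge from where it was at the start of the episode above 0.04 m and value of joint tag_3 above 1.02 rad and y of bin_4 in the frame of tag_3_hinge between -0.04 and 0.04 m and x of bin_4 in the frame of tag_3_hinge between 0.1 and 0.18 m) or (distance of tag_4_edge from where it was at the start of the episode above 0.04 m and value of joint tag_4 below 0.2 rad and y of bin_1 in the frame of tag_4_hinge between -0.04 and 0.04 m and x of bin_1 in the frame of tag_4_hinge between 0.1 and 0.18 m) or (distance of tag_4_edge from where it was at the start of the episode above 0.04 m and value of joint tag_4 below 0.2 rad and y of bin_2 in the frame of tag_4_hinge between -0.04 and 0.04 m and x of bin_2 in the frame of tag_4_hinge between 0.1 and 0.18 m) or (distance of tag_4_edge from where it was at the start of the episode above 0.04 m and value of joint tag_4 below 0.2 rad and y of bin_3 in the frame of tag_4_hinge between -0.04 and 0.04 m and x of bin_3 in the frame of tag_4_hinge between 0.1 and 0.18 m) or (distance of tag_4_edge from where it was at the start of the episode above 0.04 m and value of joint tag_4 above 1.02 rad and y of bin_4 in the frame of tag_4_hinge between -0.04 and 0.04 m and x of bin_4 in the frame of tag_4_hinge between 0.1 and 0.18 m)).
It fails at once if a bin is shifted by more than 15 mm, lifted or tipped (distance of any of bin_1, bin_2, bin_3, bin_4 from where it was at the start of the episode above 0.015 m or angle between any of bin_1, bin_2, bin_3, bin_4's own z axis and vertical above 0.2 rad).
It fails at once if another thing on the counter is shifted by more than 20 mm, lifted or knocked over (distance of any of shot_glass, cup_left, tamper, milk_jug, portafilter, spoon, saucer from where it was at the start of the episode above 0.02 m or angle between any of shot_glass, cup_left, tamper, milk_jug, portafilter, saucer's own z axis and vertical above 0.35 rad).
It also fails if it takes over 54 s, if anything falls off the work surface, if the arm or the gripper's body presses on something with over 40 N, if the wrist force passes 120 N, or if a joint passes its speed limit or range.

## Working session

There is one attempt and no reset: what is moved stays moved. The work goes in short steps, Python scripts to look and compute and a tool call to move; the robot and the scene stay as the last step left them, time stands still between calls to the robot, and variables do not carry over. Pictures are saved under pics/ and viewed, and the job is handed in when it is done.

Besides the shell and the picture viewer there is one more tool, called after "Call:" as name([rows], argument=value, ...), one row to a line, values as JSON. send_rows: Moves the arm, as the interface text tells. Its arguments: {"type":"object","properties":{"commands":{"type":"array"}},"required":["commands"]}

```bash
mkdir -p pics
python3 - <<'E'
from cell import *
import cv2
for n in("scene","top"):
    cv2.imwrite(f"pics/{n}0.png",read_camera(n))
    p=camera_params(n);print(n,p["mtx"].round(1).tolist(),p["pose"].round(3).tolist(),[k for k in p])
s=read_state();print(s["time"],s["tcp_pos"],s["tcp_rot"],s["width"])
E
```

```text
scene [[533.9, 0.0, 314.6], [0.0, 533.9, 239.8], [0.0, 0.0, 1.0]] [[-0.743, -0.469, 0.477, 1.165], [0.669, -0.524, 0.527, 0.664], [0.003, 0.711, 0.703, 1.028], [0.0, 0.0, 0.0, 1.0]] ['mtx', 'pose']
top [[468.8, 0.0, 317.5], [0.0, 468.8, 239.2], [0.0, 0.0, 1.0]] [[0.019, 0.994, -0.11, 0.393], [-0.999, 0.021, 0.024, -0.006], [0.026, 0.109, 0.994, 1.327], [0.0, 0.0, 0.0, 1.0]] ['mtx', 'pose']
0.1 [ 0.12459739 -0.50961715  0.23074142] [-3.11776823e+00 -3.75611670e-01  2.21443670e-04] 0.9994687665024539
```

View pics/scene0.png

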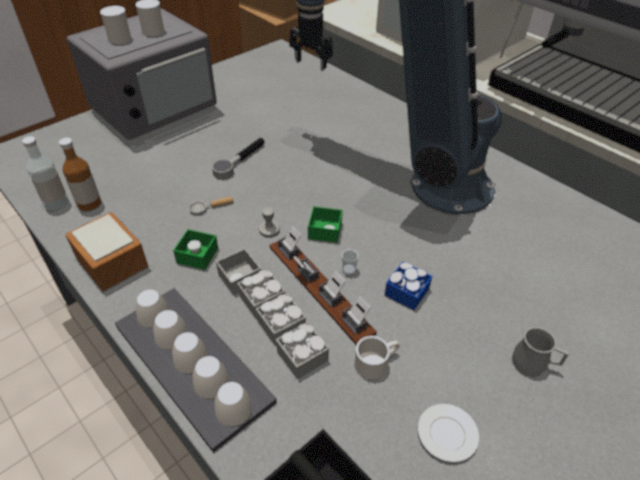

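View pics/top0.png

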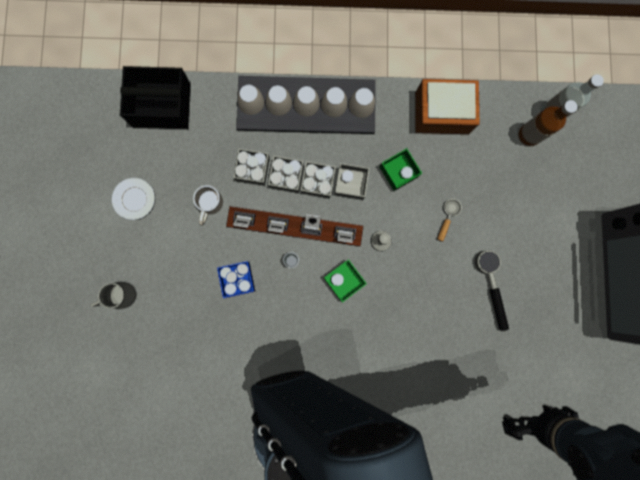

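The top picture shows grey bins at (250,166), (285,173), (318,178), all heaped, and (350,181) with one pot. The tags are at (243,219), (277,226), (312,223) and (344,235). The green and blue look-alikes are away from the row. I'll enlarge the tag row to read the faces.

Run:
```python
import cv2,numpy as np
t=cv2.imread("pics/top0.png")[140:255,220:380];s=cv2.imread("pics/scene0.png")[205:355,200:400]
cv2.imwrite("pics/top0c.png",cv2.resize(t,None,fx=5,fy=5,interpolation=cv2.INTER_CUBIC))
cv2.imwrite("pics/scene0c.png",cv2.resize(s,None,fx=4,fy=4,interpolation=cv2.INTER_CUBIC))
```

```text
(no output)
```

View pics/top0c.png

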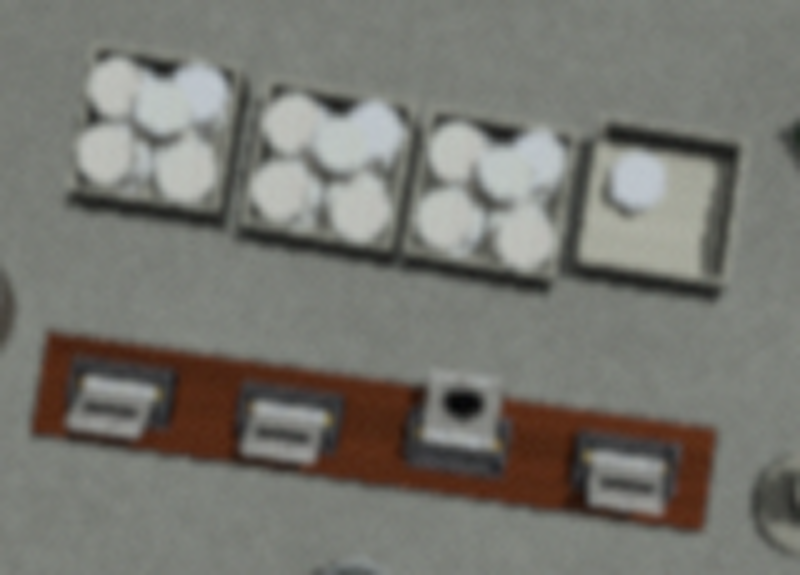

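View pics/scene0c.png

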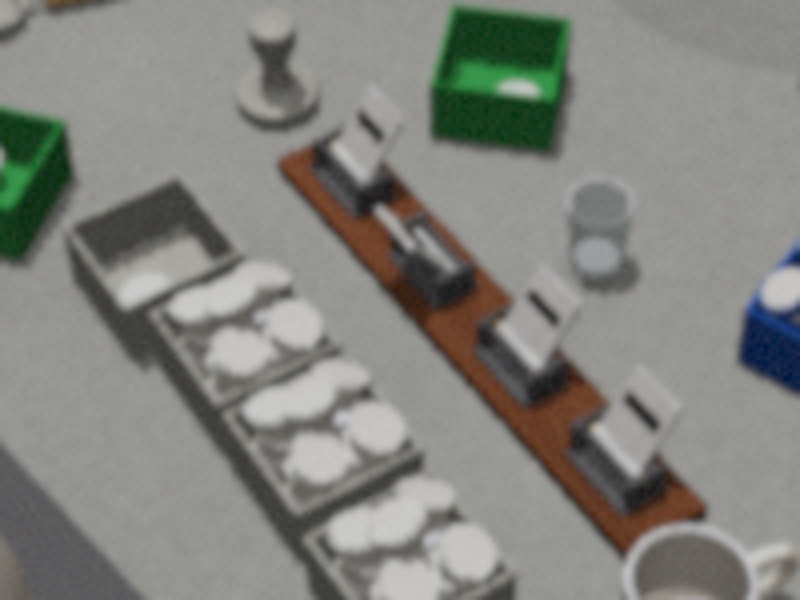

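The two left tags show bars in front of heaped bins, so both are wrong. The third shows its disc in front of a full bin and the fourth its bar in front of the one-pot bin, so both are right. Next I'll measure the strip.

```bash
cat > h.py <<'E'
from cell import *
import cv2,numpy as np
from scipy.spatial.transform import Rotation as R
def ray(n,uv,z):
    p=camera_params(n);d=np.linalg.inv(p["mtx"])@[uv[0],uv[1],1];d=p["pose"][:3,:3]@(d*[1,-1,-1]);o=p["pose"][:3,3]
    return o+d*(z-o[2])/d[2]
E
python3 - <<'E'
from h import *
for n,(x0,x1,y0,y1) in dict(top=(220,372,195,255),scene=(255,385,225,350)).items():
    im=cv2.imread(f"pics/{n}0.png");b,g,r=[im[...,i].astype(int) for i in range(3)]
    m=((r>1.6*g)&(r>50)).astype(np.uint8);k=np.zeros_like(m);k[y0:y1,x0:x1]=1;m*=k
    if n=="scene":
        pass
    pts=np.argwhere(m)[:,::-1]
    W=np.array([ray(n,q,0.012)[:2] for q in pts]).astype(np.float32)
    c,s,a=cv2.minAreaRect(W);bx=cv2.boxPoints((c,s,a))
    print(n,len(W),np.round(c,4),np.round(s,4),a);print(bx.round(3).tolist())
    e=[bx[1]-bx[0],bx[2]-bx[1]];e=max(e,key=np.linalg.norm);e/=np.linalg.norm(e);e*=np.sign(e[1])
    print("along",e,"normal",[e[1],-e[0]])
    for t in(.1425,.0475,-.0475,-.1425):print((np.array(c)+t*e).round(4))
# tag middles top view (edge heights) from crop
for nm,uv in dict(t1=(220+113/5,140+405/5),t2=(220+283/5,140+430/5),t3=(220+465/5,140+402/5),t4=(220+627/5,140+480/5)).items(): print(nm,ray("top",uv,.055).round(3))
for nm,uv in dict(t1e=(200+655/4,205+380/4),t2e=(200+560/4,205+278/4)).items(): print(nm,ray("scene",uv,.071).round(3))
s=read_state();print(R.from_rotvec(s["tcp_rot"]).as_matrix().round(3))
E
```

```text
top 1181 [0.5744 0.0273] [0.3786 0.0544] 82.93154907226562
[[0.5239999890327454, -0.15700000524520874], [0.578000009059906, -0.164000004529953], [0.625, 0.21199999749660492], [0.5709999799728394, 0.21899999678134918]]
along [0.12305495 0.9923999 ] normal [np.float32(0.9923999), np.float32(-0.12305495)]
[0.5919 0.1687]
[0.5802 0.0745]
[ 0.5685 -0.0198]
[ 0.5568 -0.1141]
scene 956 [0.5776 0.0293] [0.3785 0.0553] 82.76380157470703
[[0.5260000228881836, -0.1550000011920929], [0.5809999704360962, -0.16200000047683716], [0.6290000081062317, 0.21400000154972076], [0.5740000009536743, 0.22100000083446503]]
along [0.12596014 0.9920353 ] normal [np.float32(0.9920353), np.float32(-0.12596014)]
[0.5955 0.1707]
[0.5836 0.0764]
[ 0.5716 -0.0178]
[ 0.5597 -0.112 ]
t1 [0.579 0.168 0.055]
t2 [0.567 0.075 0.055]
t3 [ 0.585 -0.024  0.055]
t4 [ 0.544 -0.114  0.055]
t1e [0.563 0.167 0.071]
t2e [0.549 0.075 0.071]
[[ 0.971  0.238 -0.   ]
 [ 0.238 -0.971  0.001]
 [ 0.    -0.001 -1.   ]]
```

Both views agree to within 3 mm, and the strip measures 379 x 55 mm, which is plausible given the edge blur. The tag 1 hinge is at about (0.594, 0.170) and tag 2 at about (0.582, 0.0755). The normal to the bins is (0.992, -0.124). I'll move over, shut the gripper and turn it +20.9° so tool x lies along that normal.

Call:
send_rows([
  [[0.03,-0.03,0],[0,0,3],1],
  [[0.07,-0.07,0],[0,0,5],1],
  [[0.11,-0.115,0],[0,0,8],1],
  [[0.15,-0.155,0],[0,0,11],1],
  [[0.19,-0.2,0],[0,0,14],1],
  [[0.23,-0.24,0],[0,0,17],1],
  [[0.27,-0.28,0],[0,0,20],1],
  [[0.3,-0.31,0],[0,0,20.9],1],
])

```text
time: 1.1
tcp_pos: [0.3431, -0.1356, 0.2313]
tcp_rot: [-3.135, 0.196, -0.0]
force: [0.5, -0.7, 0.4]
width: -0.001
```

```bash
cat >> h.py <<'E'
def rel(target):
    s=read_state();M=R.from_rotvec(s["tcp_rot"]).as_matrix()
    print("t",round(s["time"],2),"tcp",s["tcp_pos"].round(4),"xax",M[:,0].round(3),"z",M[:,2].round(3),"w",round(s["width"],2),"F",np.round(s["force"],1))
    print("rel",(M.T@(np.array(target)-s["tcp_pos"])).round(4), "want n .992 -.1245")
def tag(h,a,z): return [h[0]+.992*a,h[1]-.1245*a,z]
T1=(.5935,.1695);T2=(.582,.0755)
E
python3 -c "
from h import *
rel(tag(T1,-.075,.15))"
```

```text
t 1.1 tcp [ 0.3431 -0.1356  0.2313] xax [ 0.992 -0.125  0.   ] z [ 0.  0. -1.] w -0.0 F [ 0.5 -0.7  0.4]
rel [ 0.1355 -0.3339  0.0814] want n .992 -.1245
```

Call:
send_rows([
  [[0.02,-0.04,0],[0,0,0],1],
  [[0.04,-0.09,0.01],[0,0,0],1],
  [[0.06,-0.14,0.02],[0,0,0],1],
  [[0.08,-0.19,0.04],[0,0,0],1],
  [[0.1,-0.24,0.05],[0,0,0],1],
  [[0.12,-0.29,0.07],[0,0,0],1],
  [[0.135,-0.334,0.081],[0,0,0],1],
  [[0.135,-0.334,0.081],[0,0,0],1],
])

```text
time: 2.1
tcp_pos: [0.4909, -0.0071, 0.1622]
tcp_rot: [-3.093, 0.067, 0.002]
force: [0.7, -0.4, -0.6]
width: -0.001
```

```bash
python3 -c "
from h import *
rel(tag(T1,-.075,.056))
s=read_state()
cv2.imwrite('pics/w1.png',read_camera('wrist'))
p=camera_params('wrist');Pi=np.linalg.inv(p['pose'])
for nm,q in dict(tcp=s['tcp_pos'],e1=tag(T1,-.029,.071),h1=tag(T1,0,.03)).items():
    c=Pi@np.r_[np.array(q),1];u=p['mtx']@(c[:3]*[1,-1,-1]);print(nm,(u[:2]/u[2]).round(0))
"
```

```text
t 2.1 tcp [ 0.4909 -0.0071  0.1622] xax [ 0.999 -0.043 -0.002] z [-0.     0.048 -0.999] w -0.0 F [ 0.7 -0.4 -0.6]
rel [ 0.0203 -0.1816  0.1151] want n .992 -.1245
tcp [320. 309.]
e1 [ 56. 153.]
h1 [ 92. 113.]
```

View pics/w1.png

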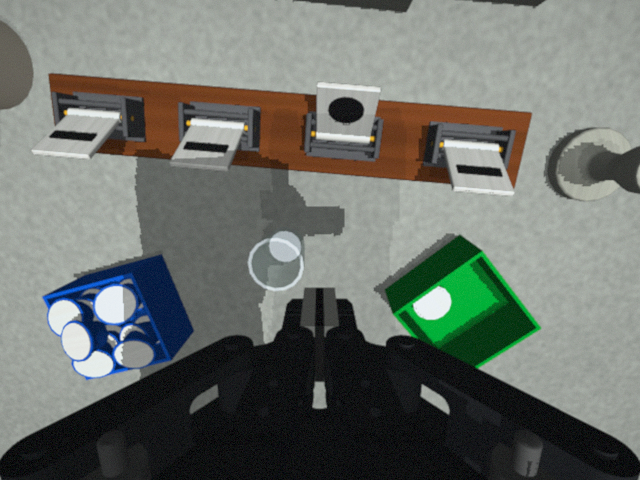

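The wrist view confirms bar (72,135), bar (205,147), disc (346,110) and bar (478,170). My projected tag 1 edge at (56,153) lands on the tag's edge. The arm lagged and is tilted, so I'll check the joints.

```bash
python3 -c "
from h import *
s=read_state();print(s['time'],s['q'].round(3),s['joint_velocities'].round(3))
rel(tag(T1,-.085,.15))
print(R.from_rotvec(s['tcp_rot']).as_matrix().round(3))
M=R.from_rotvec(s['tcp_rot']).as_matrix()
D=np.array([[.992,-.1245,0],[-.1245,-.992,0],[0,0,-1]]).T
print('turn',np.degrees(R.from_matrix(M.T@D).as_rotvec()))
"
```

```text
2.15 [-0.044  0.218 -0.225  1.131  0.048  3.141] [-0.002 -0.023 -0.015  0.022  0.001  0.001]
t 2.15 tcp [ 0.4916 -0.0069  0.1617] xax [ 0.999 -0.043 -0.002] z [-0.     0.048 -0.999] w -0.0 F [ 1.1  0.5 -0.2]
rel [ 0.0095 -0.1867  0.0207] want n .992 -.1245
[[ 0.999 -0.043 -0.   ]
 [-0.043 -0.998  0.048]
 [-0.002 -0.048 -0.999]]
turn [-2.76940628  0.24614818  4.6753923 ]
```

Joint 6 is at its limit, so I'll use the other orientation, with tool x along the row (+y) and the jaw axis along the push direction.

```bash
cat >> h.py <<'E'
D2=np.array([[.1245,.992,0],[.992,-.1245,0],[0,0,-1]]).T
def turn():
    M=R.from_rotvec(read_state()['tcp_rot']).as_matrix();print('turn',np.degrees(R.from_matrix(M.T@D2).as_rotvec()).round(2))
E
python3 -c "
from h import *
print(np.linalg.det(D2));turn();rel(tag(T1,-.09,.16))"
```

```text
0.99956425
turn [ -2.34  -1.96 -85.31]
t 2.15 tcp [ 0.4916 -0.0069  0.1617] xax [ 0.999 -0.043 -0.002] z [-0.     0.048 -0.999] w -0.0 F [ 1.1  0.5 -0.2]
rel [ 0.0045 -0.1876  0.0107] want n .992 -.1245
```

Call:
send_rows([
  [[0,0,0],[-0.3,-0.2,-10],1],
  [[0,-0.02,0.001],[-0.6,-0.5,-20.5],1],
  [[0.001,-0.05,0.003],[-0.8,-0.7,-31],1],
  [[0.002,-0.08,0.004],[-1.1,-0.9,-41],1],
  [[0.003,-0.11,0.006],[-1.4,-1.2,-51.5],1],
  [[0.003,-0.14,0.008],[-1.7,-1.4,-62],1],
  [[0.004,-0.165,0.01],[-2,-1.7,-72.5],1],
  [[0.0045,-0.1876,0.0107],[-2.3,-1.9,-83],1],
])

```text
time: 3.15
tcp_pos: [0.5028, 0.1815, 0.1613]
tcp_rot: [-2.39, -2.038, -0.0]
force: [0.7, -0.5, 0.6]
width: -0.001
```

```bash
python3 -c "
from h import *
print(read_state()['q'].round(3));turn();rel(tag(T1,-.075,.056))"
```

```text
[ 3.460e-01  2.870e-01 -1.290e-01  1.155e+00  1.000e-03  2.076e+00]
turn [-0.01 -0.03 -1.95]
t 3.15 tcp [0.5028 0.1815 0.1613] xax [0.158 0.987 0.001] z [-0.     0.001 -1.   ] w -0.0 F [ 0.7 -0.5  0.6]
rel [-1.000e-04  1.650e-02  1.053e-01] want n .992 -.1245
```

Call:
send_rows([
  [[0,0.005,0.02],[0,0,-0.5],1],
  [[0,0.01,0.04],[0,0,-1],1],
  [[0,0.0165,0.06],[0,0,-2],1],
  [[0,0.0165,0.08],[0,0,-2],1],
  [[0,0.0165,0.095],[0,0,-2],1],
  [[0,0.0165,0.105],[0,0,-2],1],
  [[0,0.0165,0.105],[0,0,-2],1],
  [[0,0.0165,0.105],[0,0,-2],1],
])

```text
time: 4.15
tcp_pos: [0.5194, 0.1783, 0.0567]
tcp_rot: [-2.361, -2.072, -0.002]
force: [-0.2, -0.3, 0.3]
width: 0.0
```

```bash
python3 -c "
from h import *
turn();rel(tag(T1,0,.056))
cv2.imwrite('pics/w2.png',read_camera('wrist'))"
```

```text
turn [ 0.02 -0.06 -0.29]
t 4.15 tcp [0.5194 0.1783 0.0567] xax [0.13  0.992 0.001] z [ 0.     0.001 -1.   ] w 0.0 F [-0.2 -0.3  0.3]
rel [0.0009 0.0746 0.0007] want n .992 -.1245
```

View pics/w2.png

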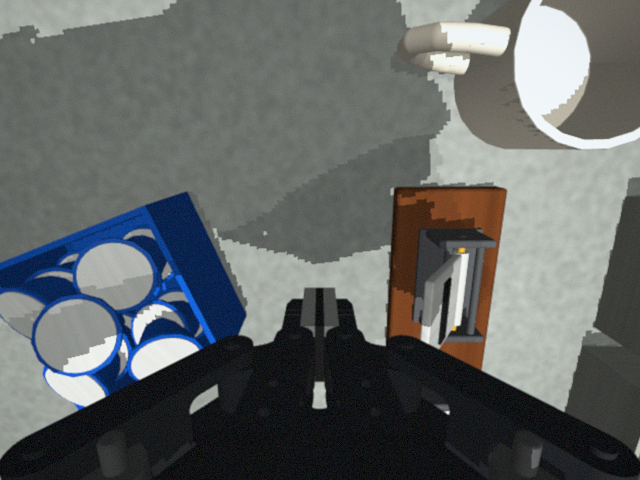

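The tip at (320,290) is lined up with the middle of tag 1 at about (445,295), and the path between them is clear. Pushing now.

Call:
send_rows([
  [[0,0.01,0],[0,0,0],1],
  [[0,0.02,0],[0,0,0],1],
  [[0,0.03,0],[0,0,0],1],
  [[0,0.04,0],[0,0,0],1],
  [[0,0.05,0],[0,0,0],1],
  [[0,0.06,0],[0,0,0],1],
  [[0,0.068,0],[0,0,0],1],
  [[0,0.076,0],[0,0,0],1],
])

```text
time: 5.2
tcp_pos: [0.5949, 0.1682, 0.0561]
tcp_rot: [-2.36, -2.072, -0.0]
force: [-0.0, -0.1, -0.4]
width: -0.002
```

```bash
python3 -c "
from h import *
rel(tag(T1,-.075,.15))
cv2.imwrite('pics/w3.png',read_camera('wrist'))"
```

```text
t 5.2 tcp [0.5949 0.1682 0.0561] xax [0.13  0.992 0.001] z [-0.     0.001 -1.   ] w -0.0 F [-0.  -0.1 -0.4]
rel [ 0.0008 -0.0766 -0.0939] want n .992 -.1245
```

View pics/w3.png

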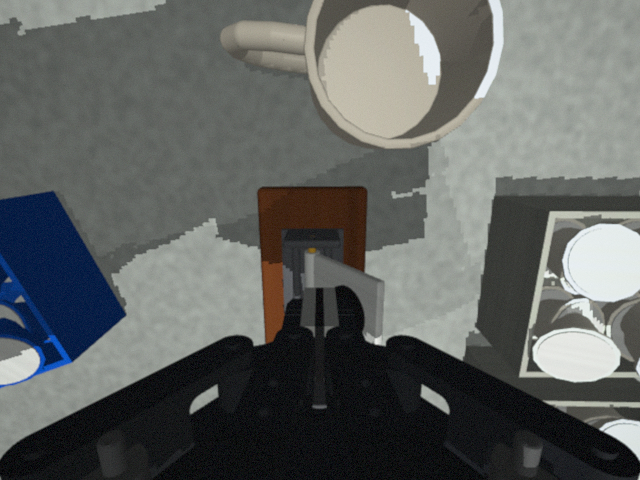

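Tag 1 now leans to its bin: its edge is at (375,300), right of the hinge at (312,255). I'll back out and up.

Call:
send_rows([
  [[0,-0.015,0],[0,0,0],1],
  [[0,-0.03,0],[0,0,0],1],
  [[0,-0.05,0],[0,0,0],1],
  [[0,-0.07,0],[0,0,0],1],
  [[0,-0.076,-0.02],[0,0,0],1],
  [[0,-0.076,-0.045],[0,0,0],1],
  [[0,-0.076,-0.065],[0,0,0],1],
  [[0,-0.076,-0.065],[0,0,0],1],
])

```text
time: 6.25
tcp_pos: [0.5188, 0.1786, 0.1226]
tcp_rot: [2.36, 2.073, 0.004]
force: [-0.7, -0.0, -0.9]
width: 0.003
```

```bash
python3 -c "
from h import *
turn();rel(tag(T2,-.075,.12));rel(tag(T2,-.075,.056))
cv2.imwrite('pics/w4.png',read_camera('wrist'))"
```

```text
turn [ 0.11 -0.11 -0.26]
t 6.25 tcp [0.5188 0.1786 0.1226] xax [0.129 0.992 0.002] z [ 0.002  0.002 -1.   ] w 0.0 F [-0.7 -0.  -0.9]
rel [-0.0944  0.001   0.0024] want n .992 -.1245
t 6.25 tcp [0.5188 0.1786 0.1226] xax [0.129 0.992 0.002] z [ 0.002  0.002 -1.   ] w 0.0 F [-0.7 -0.  -0.9]
rel [-0.0945  0.0009  0.0664] want n .992 -.1245
```

View pics/w4.png

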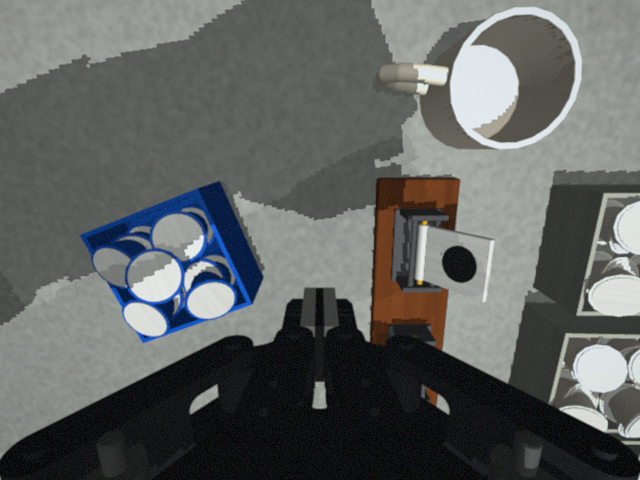

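Tag 1 shows its disc at (459,264). Next is tag 2: sideways first, then down.

Call:
send_rows([
  [[-0.03,0,0],[0,0,0],1],
  [[-0.06,0.005,0],[0,0,0],1],
  [[-0.085,0.008,0],[0,0,0],1],
  [[-0.0945,0.008,0.005],[0,0,0],1],
  [[-0.0945,0.008,0.025],[0,0,0],1],
  [[-0.0945,0.008,0.045],[0,0,0],1],
  [[-0.0945,0.008,0.065],[0,0,0],1],
  [[-0.0945,0.008,0.065],[0,0,0],1],
])

```text
time: 7.3
tcp_pos: [0.5129, 0.0837, 0.0542]
tcp_rot: [-2.358, -2.071, 0.005]
force: [-0.1, 0.3, 0.7]
width: 0.0
```

```bash
python3 -c "
from h import *
turn();rel(tag(T2,0,.056))
cv2.imwrite('pics/w5.png',read_camera('wrist'))"
```

```text
turn [-0.24  0.02 -0.27]
t 7.3 tcp [0.5129 0.0837 0.0542] xax [ 0.129  0.992 -0.   ] z [-0.004  0.    -1.   ] w 0.0 F [-0.1  0.3  0.7]
rel [ 0.0008  0.0696 -0.0021] want n .992 -.1245
```

View pics/w5.png

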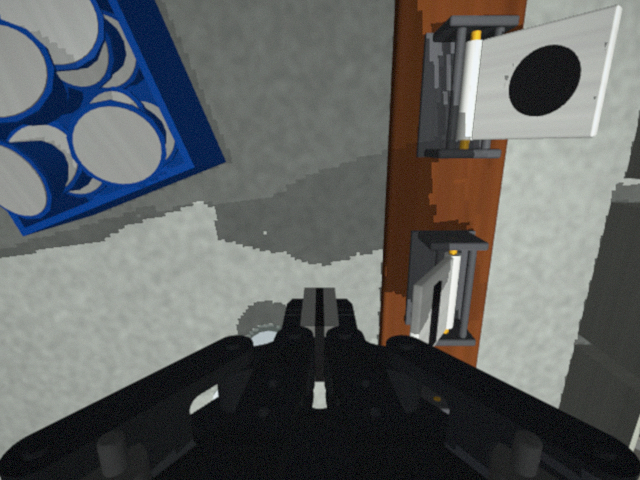

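The tip is level with the middle of tag 2 at about (435,295). The glass at (262,338) is clear and behind the push direction. Pushing 70 mm.

Call:
send_rows([
  [[0,0.01,-0.001],[0,0,0],1],
  [[0,0.02,-0.002],[0,0,0],1],
  [[0,0.03,-0.002],[0,0,0],1],
  [[0,0.04,-0.002],[0,0,0],1],
  [[0,0.05,-0.002],[0,0,0],1],
  [[0,0.058,-0.002],[0,0,0],1],
  [[0,0.065,-0.002],[0,0,0],1],
  [[0,0.07,-0.002],[0,0,0],1],
])

```text
time: 8.35
tcp_pos: [0.5845, 0.0743, 0.058]
tcp_rot: [-2.36, -2.072, -0.0]
force: [-0.7, 0.7, -0.6]
width: -0.001
```

```bash
python3 -c "
from h import *
rel(tag(T2,-.065,.12))
cv2.imwrite('pics/w6.png',read_camera('wrist'))"
```

```text
t 8.35 tcp [0.5845 0.0743 0.058 ] xax [0.13  0.992 0.001] z [-0.     0.001 -1.   ] w -0.0 F [-0.7  0.7 -0.6]
rel [ 0.0006 -0.0677 -0.062 ] want n .992 -.1245
```

View pics/w6.png

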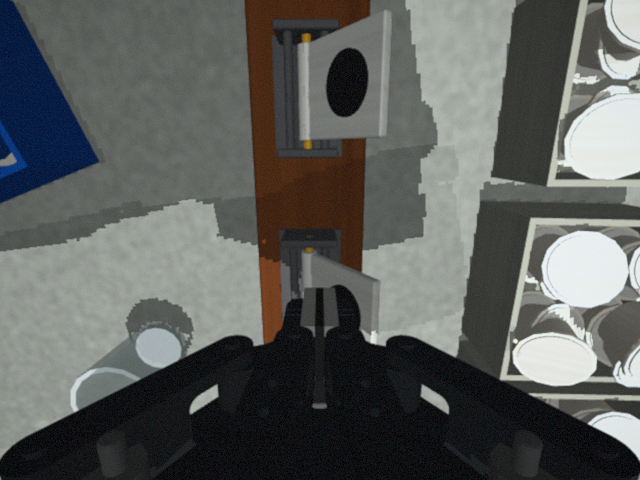

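Tag 2 has gone over, with its edge at (375,300). Backing out, rising, then clearing the view.

Call:
send_rows([
  [[0,-0.015,0],[0,0,0],1],
  [[0,-0.03,0],[0,0,0],1],
  [[0,-0.05,0],[0,0,0],1],
  [[0,-0.06,-0.01],[0,0,0],1],
  [[0,-0.06,-0.04],[0,0,0],1],
  [[0,-0.06,-0.08],[0,0,0],1],
  [[0,-0.08,-0.12],[0,0,0],1],
  [[0,-0.12,-0.14],[0,0,0],1],
])

```text
time: 9.4
tcp_pos: [0.4658, 0.0901, 0.2008]
tcp_rot: [2.361, 2.071, 0.006]
force: [-0.6, 0.2, 0.4]
width: -0.0
```

Call:
send_rows([
  [[0,-0.02,0],[0,0,0],1],
  [[0,-0.05,0],[0,0,0],1],
  [[0,-0.08,0],[0,0,0],1],
  [[0,-0.1,0],[0,0,0],1],
  [[0,-0.1,0],[0,0,0],1],
  [[0,-0.1,0],[0,0,0],1],
  [[0,-0.1,0],[0,0,0],1],
  [[0,-0.1,0],[0,0,0],1],
])

```text
time: 10.4
tcp_pos: [0.3665, 0.1027, 0.198]
tcp_rot: [-2.361, -2.071, 0.0]
force: [-0.4, 0.6, 1.0]
width: 0.001
```

Run:
```python
from h import *
rel(tag(T2,0,.12))
t=read_camera("top");s=read_camera("scene");cv2.imwrite("pics/top9.png",t)
a=cv2.resize(t[140:300,190:400],(788,600),interpolation=cv2.INTER_CUBIC)
cv2.imwrite("pics/top9c.png",a)
cv2.imwrite("pics/scene9c.png",cv2.resize(s[205:355,200:400],None,fx=4,fy=4,interpolation=cv2.INTER_CUBIC))
t0=cv2.imread("pics/top0.png")
d=(cv2.absdiff(t,t0).max(2)>40).astype(np.uint8);n,l,st,c=cv2.connectedComponentsWithStats(d)
for i in range(1,n):
    if st[i,4]>12:print(st[i],c[i].round())
```

```text
t 10.4 tcp [0.3665 0.1027 0.198 ] xax [0.13  0.992 0.001] z [-0.001  0.001 -1.   ] w 0.0 F [-0.4  0.6  1. ]
rel [0.001  0.2173 0.0778] want n .992 -.1245
[236 207  16  10  69] [244. 212.]
[241 208   6   4  18] [244. 210.]
[271 212  15  10  93] [278. 217.]
[233 219  17   9  98] [241. 223.]
[268 224  16   9  93] [276. 228.]
[  165   263   111   217 15101] [222. 373.]
[  276   341   213   139 13067] [377. 411.]
[ 251  377   42  103 2164] [270. 421.]
[ 502  404  138   76 6062] [582. 443.]
[307 442  21  20  75] [318. 450.]
[265 446   7  16  51] [267. 453.]
[281 458  24  22 256] [291. 470.]
```

View pics/top9c.png

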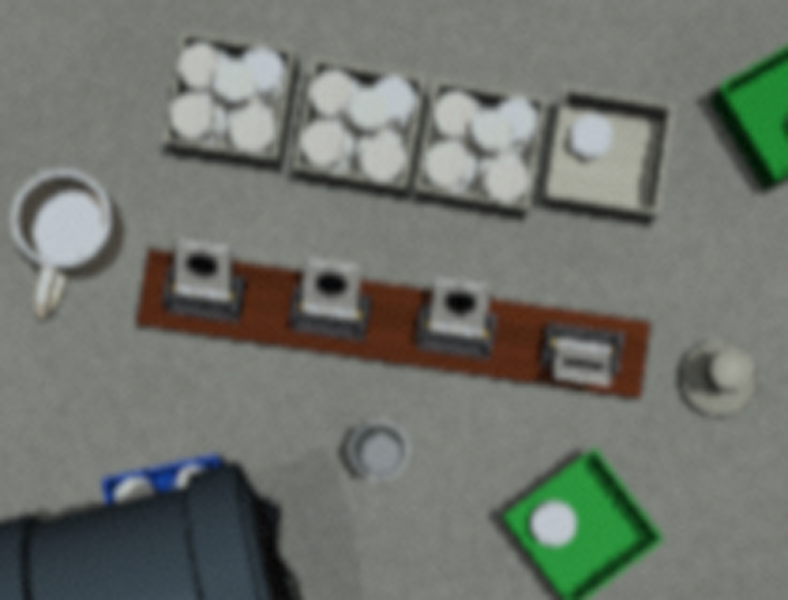

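View pics/scene9c.png

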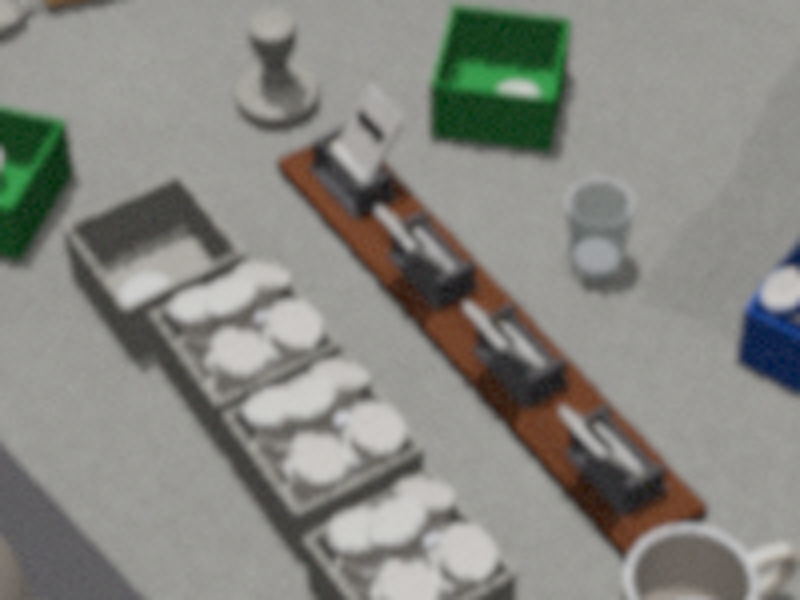

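The three tags of the full bins show discs at (203,265), (331,283) and (460,301). The tag of the one-pot bin shows its bar at (584,362). The only changes on the counter are those two tags, and the arm is clear.

```bash
python3 -c "
from cell import *
print(hand_in())"
```

```text
the job is handed in; nothing more can be done
None
```

The job is handed in at about 10.4 s. I pushed over the two leftmost (+y) tags, which showed the reorder bar although their bins were full. The other two tags were already right and I did not touch them.

**Last checks:** The top and scene pictures show the three tags of the full bins leaning to their bins with the disc up. The tag of the one-pot bin leans to the robot with the bar up. A before/after comparison of the top picture shows only those two tags and the arm and its shadow changed. The arm hid part of the blue look-alike bin in that last top view. Only part of that bin shows in the last scene crop, where it looks unmoved. Force readings at the end of each move stayed at noise level, about 1 N, and the gripper is clear of everything.

**What went off plan:** On the way in, joint 6 ran into its range limit, which left the tool tilted and short of its target. I switched to an orientation about 90° round before going down to the tags.

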